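# Kick the repair stand's leg down and hold its frame upright

### The arm

A 6-joint arm with a two-finger parallel gripper is mounted at the origin on the work surface. World frame = base frame: x ahead of the robot, y to its left, z up, the work surface at z = 0. Lengths are in mm, angles in degrees, forces in N, time in s.
With the tool pointing down it reaches from about 300 to 850 mm from the base axis. Payload 4.2 kg.
Tool frame: the origin (TCP) lies midway between the tips of the shut fingers; the grasp point (between the pads) lies env.grip_depth behind it (env.grip_depth is the distance from the TCP to the grasp point, in mm); z points along the fingers, y is the direction in which the jaws open and shut (so a half turn about z gives the same grasp; the last joint's range is limited). The gripper opens to 91 mm and grips with 3 to 60 N. Pads are 32 mm wide; open, the fingers measure 118 mm over their backs; the gripper's body (76 mm by 178 mm) begins 60 mm behind the grasp point.
Start: joints at [73.625, 18.312, 89.639, -0, 72.044, -1.146], TCP at [151.043, 554.823, 213.976] pointing down, gripper open.
Joint ranges: [-177.97, 177.97], [-48.28, 115.42], [12.27, 149.76], [-77.06, 257.06], [2.81, 150.46], [-146.56, 146.56]. Speed limits (degrees/s): [147.25, 147.25, 180, 180, 180, 180].

### API

Orientations are given as [roll, pitch, yaw] about the fixed x, y, z axes, in that order (R = Rz(yaw) Ry(pitch) Rx(roll)).
In Python, from workcell import env, cams, spotter gives the robot as it stands.
- The arm moves only by the tool apply_moves, never from a script. Its argument "plan" is a list of rows, each an object with "jaw": the closure, from 0 (fully open) to 1 (shut); "delta_pos": the shift along the tool's x, y, z in mm, a list of three; "spin": the turn about the tool's z in rad. In form: [{"jaw": jaw, "delta_pos": [dx, dy, dz], "spin": spin}, ...]. A call has exactly 8 rows; each row is the pose to reach, as a shift and turn from the pose measured when the call began, along the tool's axes at that moment; what a row does not reach only later rows make up. A row lasts 1/8 s, in which the tool goes at most 62.5 mm and 10.7 degrees, less where a joint would pass 70% of its speed; a pose out of reach is approached as far as the arm can. A call with a gripper value outside its range is refused whole. The fingers move at their own pace and stop on an object; "squeeze" is the grip in N (left out, the last holds). Time passes only in rows, so rows that repeat a pose let the fingers close, or fill a call up. It gives the time, the measured TCP pose, the force and the opening at its end, in the units of the state.
- env.state(): the state, without advancing time (a new reading comes with each control period).
- cams.grab_frame(name): name is "scene" or "top" or "wrist"; returns the picture (480x640x3 uint8, red, green, blue); there is no depth.
- cams.calibration(name): a dict with "camera_matrix" (3x3 intrinsics, pixels), "rvec" (rotation vector, rad) and "tvec" (3), from world to camera coordinates, as OpenCV has them. Camera axes: x right, y down, z forward; pixel columns grow to the right and rows downward; lengths in mm; the calibration is good to about 2 mm. A picture is of the moment at which its call begins: read the wrist's pose just before it. calibration takes no time and is no camera call; for the wrist camera it gives the pose at the moment of the call.
- env.job_done(): hands the job in, once; it reports no verdict.
Trained networks look in the newest picture that a camera, given by its name, has taken for a name from the list of things; names that differ only in an ending like _2 or _b are one class to them, and where a whole thing is asked for, a point or a joint stands for the part that bears it (a point fixed in the world has none). Each returns a list of dicts, best first, with "confidence" (0 to 1); they miss things now and then, are a little off and sometimes report something else, mostly with a low value. They report only what shows in the picture. A call takes as long as a camera call.
- spotter.masks_of(camera, target): "region" (480x640 bool, what is visible of it) and "extent" ([left, top, right, bottom] in pixels, round what is visible of it).
The state is a dict: "time_s": time; "qpos": joint angles; "qvel": joint speeds; "effort": joint torques, N m; "ee_pos": TCP position; "ee_rot": TCP orientation; "force": force on the tool from outside, world axes, zero at the start; "torque": the same for the moment, N m; "gripper_width": finger opening in mm.
Only numpy, scipy, OpenCV 4.12 (cv2) and the standard library are available. Lean on these libraries where they do the work, as an engineer would, in place of code of your own. Each camera call takes 0.05 s, during which the arm holds its last target.

### The job

On the instrument repair stand, first flip the steel kickstand at the frame's side down past its spring's dead point, so that it snaps fully down while the frame still lies back on its rests. Then take the round wooden bar on top of the frame, raise the frame gently until it is fully upright against its stop, and finish while still holding it there by that bar: it is front-heavy and tips back if let go. Leave the other things on the bench where they are.

Things in the scene. Friction and masses are not known exactly. Their poses are not given: they have to be found in the camera images.
- stand: Fixed repair stand; place and yaw vary. Base board 220 x 290 x 18 mm (x -130 to +90, y +-145 mm). Origin on the table under the frame's hinge line. y runs along the hinge line; x points from the side the frame leans to (soundbox, rests) to the other side (kickstand's); z up. Two rest posts 124 mm high at x = -64, y = +-100 mm.
- frame_hinge (a point): Middle of the frame's hinge line, 50 mm above the stand's origin; the line runs along the stand's y axis. Fixed.
- frame (a joint): Tilt of the hinged wooden frame, rad: 0 = leaning 0.45 towards the stand's -x, on its rests (start); 0.45 = upright, at a hard stop. 22 mm thick, 224 wide, reaches 175 mm from the hinge; a round soundbox (136 mm) on its -x face stands out to 56 mm from its mid-plane. About 1.3 kg. Nearly free hinge: it falls back to 0 if let go, even upright (at the bar 3 to 4 N lifts it, about 1 N holds it).
- handle: Round light-wood bar on top of the frame, 22 mm diameter, 90 mm long along y, between two thin steel straps at y = +-50 mm; a sleeve that turns freely about its own long axis. Origin at its middle, 223 mm from the hinge line; 48 mm between the bar's axis and the top edge of the frame. Its y axis is the stand's y; x and z may turn.
- kickstand (a joint): Steel kickstand, rad: 0 = folded (start), pointing out sideways past the frame's +y end, 0.2 rad above level in the frame's plane; grows as it swings down; 1.7 = fully down at its stop. Over-centre spring, dead point at 0.6: short of it the leg springs back to 0, past it it snaps on to 1.7 by itself within about a second. 2 to 5 N straight down on the foot moves it.
- kick_hub (a point): Point on the kickstand's pivot axis level with the foot's middle: in the frame's axes (origin at frame_hinge) at x 45, y 100, z 115 mm. The axis runs along the frame's x (square to the frame), and moves with the frame. The steel hub itself lies 11 to 35 mm from the frame's mid-plane.
- kick_foot (a point): Centre of the kickstand's rubber foot, a cross-bar 24 mm in diameter and 44 mm long parallel to the pivot axis, 135 mm from kick_hub. The leg between is a 14 mm steel rod. The foot starts about 190 to 200 mm above the table.
- glue_jar: Bystander: brown glass jar, 54 mm diameter, 75 mm high, upright; origin under its middle.
- mug: Bystander: white mug, 76 mm diameter, 85 mm high; origin under its middle.
- screwdriver: Bystander: screwdriver lying on the bench; origin under its middle.
- brush: Bystander: brush lying on the bench; origin under its middle.
- offcut: Bystander: light-wood offcut 90 x 50 x 22 mm; origin under its middle.
- bobbin: Bystander: brass ring 48 mm outside, 30 mm high; origin under its middle.
- reed_block: Bystander: wooden comb block 120 x 30 x 18 mm with a row of dark slots; origin under its middle.

How it is judged:
By the outcome, as a careful person would: the job done as asked, in the order asked, and still so for the second after the job is handed in, while the arm keeps its last pose, push and grip.
It also fails if it takes over 48 s, if anything falls off the work surface, if the arm or the gripper's body presses on something with over 40 N, if the wrist force passes 120 N, or if a joint passes its speed limit or range.

## Working session

There is one attempt and no reset: what is moved stays moved. The work goes in short steps, Python scripts to look and compute and a tool call to move; the robot and the scene stay as the last step left them, time stands still between calls to the robot, and variables do not carry over. Pictures are saved under pics/ and viewed, and the job is handed in when it is done.

Besides the shell and the picture viewer there is one more tool, called by a JSON object that holds its "name" and its "arguments". apply_moves: Moves the arm, as the interface text tells. Its arguments: {"type":"object","properties":{"plan":{"type":"array"},"squeeze":{"type":"number"}},"required":["plan"]}

```bash
ls; mkdir -p pics; python3 - <<'E'
from workcell import env,cams,spotter
import cv2,numpy as np
print(env.state(), env.grip_depth)
for n in ["scene","top","wrist"]:
    im=cams.grab_frame(n); cv2.imwrite(f"pics/{n}0.png",im[:,:,::-1])
    c=cams.calibration(n); print(n,np.round(c["camera_matrix"],1).tolist(),c["rvec"],c["tvec"])
print(env.state()["time_s"])
E
```

```text
pics
{'time_s': 0.0, 'qpos': array([ 7.36248537e+01,  1.83502938e+01,  8.97068535e+01, -1.33889435e-03,
        7.20428985e+01, -1.14606015e+00]), 'qvel': array([ 0.01091546, -0.04092019,  0.06980171,  0.02185179, -0.02247196,
       -0.09689325]), 'effort': array([-4.08451315e-04, -4.12452507e+01, -2.31978267e+01,  7.27127306e-02,
        4.56530973e-02, -1.54406730e-04]), 'ee_pos': array([150.90546535, 554.31962998, 213.13075124]), 'ee_rot': array([-1.79899949e+02, -7.28336098e-04,  1.64771327e+02]), 'force': array([-0.18136731, -0.3683679 , -0.11016764]), 'torque': array([ 0.03441026, -0.04030855,  0.00869749]), 'gripper_width': 90.98122816637618} 18.8
scene [[495.2, 0.0, 315.7], [0.0, 495.2, 243.6], [0.0, 0.0, 1.0]] [ 1.62724558  1.55581863 -0.86669608] [ -70.47801888 -126.94506949 1782.76152408]
top [[585.0, 0.0, 322.8], [0.0, 585.0, 240.9], [0.0, 0.0, 1.0]] [ 2.17960874 -2.17674084  0.08256489] [  39.90668624  518.95865782 1810.81740003]
wrist [[401.7, 0.0, 322.8], [0.0, 401.7, 246.4], [0.0, 0.0, 1.0]] [-2.32504672 -1.77706344 -0.22894938] [-575.04488888  -29.22042555  390.4669591 ]
0.15
```

View pics/scene0.png

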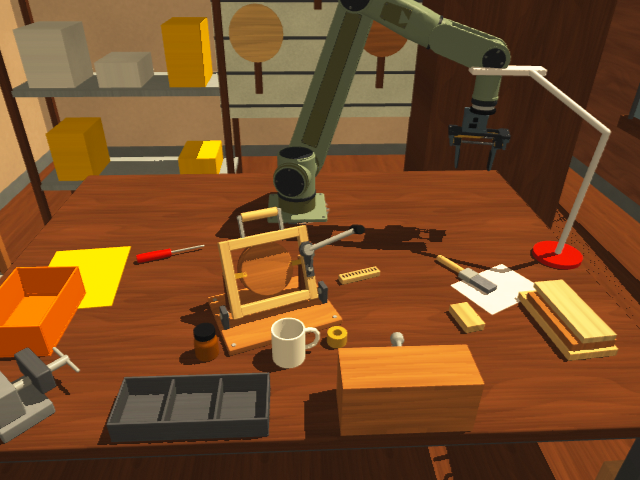

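View pics/top0.png

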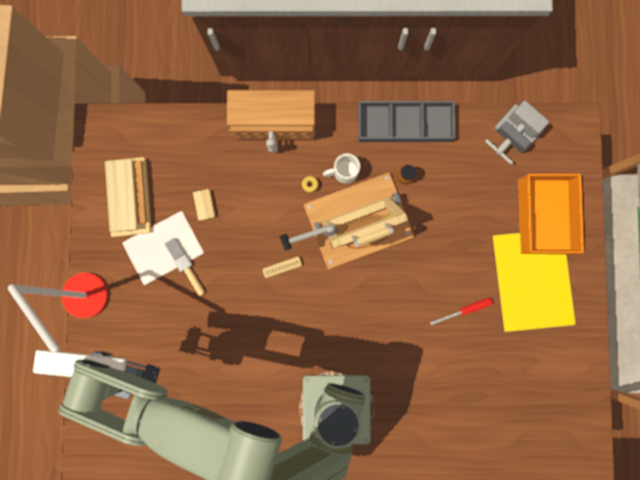

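View pics/wrist0.png

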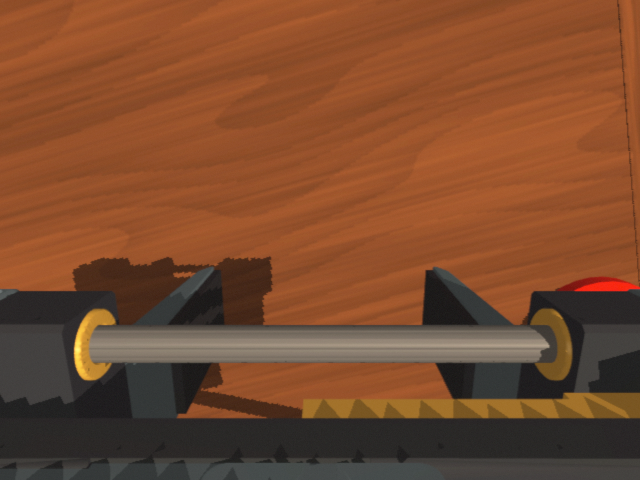

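The scene shows the frame leaning toward the robot. The kickstand foot is at about (357,230) in the scene view and (287,241) in the top view, with the bar near (260,213) and (375,235). Next I'll fit the stand's pose.

```bash
cat > h.py <<'E'
import numpy as np,cv2
from workcell import env,cams,spotter
def proj(n,P):
    c=cams.calibration(n)
    return cv2.projectPoints(np.asarray(P,float).reshape(-1,3),np.array(c["rvec"],float),np.array(c["tvec"],float),np.array(c["camera_matrix"],float),None)[0][:,0]
def tri(obs):
    A=[]
    for n,p in obs:
        c=cams.calibration(n);R=cv2.Rodrigues(np.array(c["rvec"],float))[0]
        M=np.array(c["camera_matrix"])@np.c_[R,np.array(c["tvec"])]
        A+= [p[0]*M[2]-M[0],p[1]*M[2]-M[1]]
    v=np.linalg.svd(np.array(A))[2][-1]; return v[:3]/v[3]
def stand2w(P,s):
    x,y,a=s;P=np.asarray(P,float).reshape(-1,3);c,d=np.cos(a),np.sin(a)
    return np.c_[x+c*P[:,0]-d*P[:,1],y+d*P[:,0]+c*P[:,1],P[:,2]]
def frame2s(P,t=0.):
    l=.45-t;P=np.asarray(P,float).reshape(-1,3);c,d=np.cos(l),np.sin(l)
    return np.c_[c*P[:,0]-d*P[:,2],P[:,1],50+d*P[:,0]+c*P[:,2]]
def foot_f(k):
    a=.2-k; return [45,100+135*np.cos(a),115+135*np.sin(a)]
E
python3 - <<'E'
from h import *
for n in ["scene","top"]:
    cams.grab_frame(n)
    for t in ["handle","kick_foot","kickstand","kick_hub","stand","frame"]:
        for m in spotter.masks_of(n,t)[:2]:
            r=m["region"];ys,xs=np.nonzero(r)
            np.save(f"{n}_{t}.npy",r) if m is not None else 0
            print(n,t,round(m["confidence"],2),m["extent"],r.sum(),xs.mean().round(1),ys.mean().round(1))
E
```

```text
scene handle 0.53 [238.6, 206.7, 274.4, 222.8] 332 259.2 213.8
scene kick_foot 0.6 [300.9, 227.3, 366.4, 254.4] 439 333.2 238.6
scene kickstand 0.6 [303.0, 223.3, 361.6, 256.5] 436 331.9 239.2
scene kick_hub 0.83 [218.7, 208.1, 361.8, 317.8] 6463 270.1 262.8
scene stand 0.83 [212.5, 207.5, 364.7, 355.8] 10837 270.6 284.7
scene stand 0.3 [339.7, 268.0, 379.7, 283.3] 442 358.2 274.9
scene frame 0.56 [218.8, 204.0, 362.3, 321.5] 6390 270.1 263.0
scene frame 0.51 [206.5, 207.4, 362.2, 356.2] 11030 270.1 284.8
top handle 0.69 [356.3, 229.2, 391.1, 245.0] 244 373.1 235.6
top kick_foot 0.63 [277.8, 220.9, 333.0, 249.3] 464 301.0 235.8
top kickstand 0.87 [280.6, 224.2, 331.1, 249.2] 375 302.5 235.8
top kick_hub 0.64 [279.2, 197.1, 408.5, 249.4] 2811 356.7 225.5
top stand 0.59 [281.8, 171.5, 410.9, 271.4] 6826 354.8 220.7
top frame 0.77 [281.2, 197.9, 406.2, 252.6] 2676 356.0 226.0
```

```bash
python3 - <<'E'
import cv2
a=cv2.imread("pics/top0.png")[165:275,275:420]; cv2.imwrite("pics/topz.png",cv2.resize(a,None,fx=5,fy=5,interpolation=cv2.INTER_CUBIC))
a=cv2.imread("pics/scene0.png")[200:360,200:370]; cv2.imwrite("pics/scenez.png",cv2.resize(a,None,fx=3.7,fy=3.7,interpolation=cv2.INTER_CUBIC))
E
```

```text
(no output)
```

View pics/topz.png

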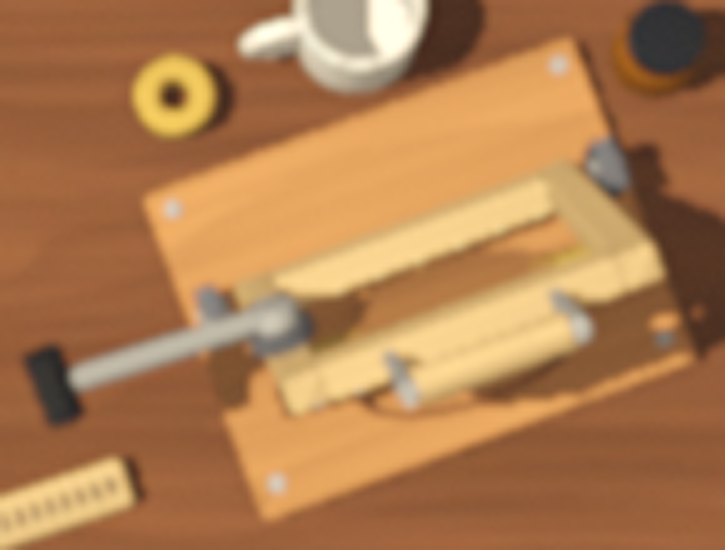

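View pics/scenez.png

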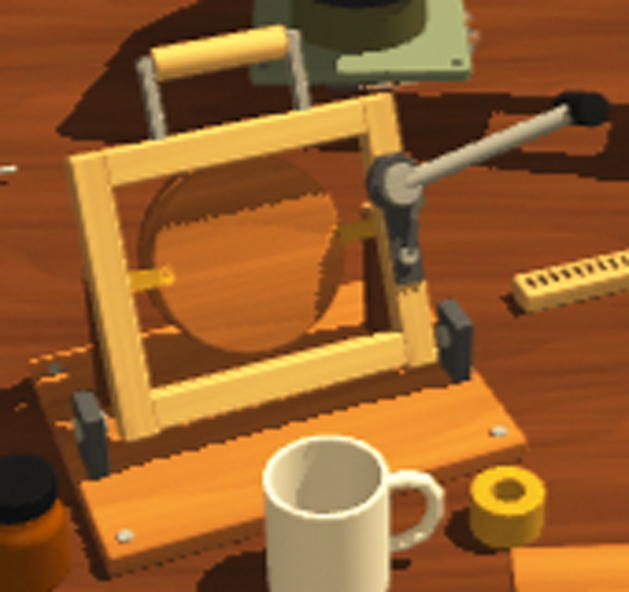

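The zooms give the corners: in the top view the board corners are at (304,205), (390,173), (414,236) and (328,269), the foot at (286,242) and the bar at (373,237). In the scene view the foot is at (358,229) and the bar at (259,214).

```bash
python3 - <<'E'
from h import *
from scipy.optimize import least_squares
ft=frame2s(foot_f(0))[0]; hd=frame2s([0,0,223])[0]
O=[("top",[90,145,18],(304.4,205)),("top",[90,-145,18],(389.6,173)),("top",[-130,-145,18],(413.6,236.4)),("top",[-130,145,18],(328.4,269)),
("top",ft,(285.6,242.2)),("top",hd,(373.4,236.6)),("scene",ft,(357.6,229.5)),("scene",hd,(259.5,214.3)),("scene",[90,145,18],(342.2,318.9)),("scene",[90,-145,18],(230.3,351.9))]
f=lambda s:np.concatenate([proj(n,stand2w(P,s))[0]-p for n,P,p in O])
r=least_squares(f,[500,-50,.33],x_scale=[100,100,1],loss="soft_l1")
print(r.x,np.degrees(r.x[2]));print(r.fun.reshape(-1,2).round(1))
s=r.x; np.save("s.npy",s)
for nm,P,i in (("foot",ft,(4,6)),("handle",hd,(5,7))):
    print(nm,stand2w(P,s).round(1),tri([(O[j][0],O[j][2]) for j in i]).round(1))
for k in (0,.3,.6,.7,1.7): print(k,stand2w(frame2s(foot_f(k)),s).round(1))
for t in (0,.1,.2,.3,.4,.45): print(t,stand2w(frame2s([0,0,223],t),s).round(1))
E
```

```text
[ 6.03671438e+02 -6.25507809e+01  3.63963093e-01] 20.853549117087894
[[-1.9 -1.1]
 [-1.4 -1.4]
 [ 0.1 -0. ]
 [-1.2  0.2]
 [-0.7 -0.1]
 [-0.7 -0.2]
 [-1.8 -0.7]
 [-1.4 -0.3]
 [-0.3 -0.6]
 [-1.9 -1.2]]
foot [[501.2 147.  197.3]] [501.5 147.9 195.3]
handle [[513.  -97.1 250.8]] [512.5 -96.8 249.8]
0 [[501.2 147.  197.3]]
0.3 [[516.9 155.1 161. ]]
0.6 [[536.3 151.9 125.8]]
0.7 [[543.3 148.3 114.8]]
1.7 [[610.5  57.3  51.9]]
0 [[513.  -97.1 250.8]]
0.1 [[532.2 -89.8 259.5]]
0.2 [[552.1 -82.2 266.1]]
0.3 [[572.5 -74.4 270.5]]
0.4 [[593.3 -66.5 272.7]]
0.45 [[603.7 -62.6 273. ]]
```

{"name": "apply_moves", "arguments": {"plan": [{"jaw":0.3,"delta_pos":[-30,-20,-15],"spin":0.07},{"jaw":0.6,"delta_pos":[-70,-47,-25],"spin":0.15},{"jaw":1,"delta_pos":[-115,-78,-37],"spin":0.25},{"jaw":1,"delta_pos":[-160,-108,-37],"spin":0.35},{"jaw":1,"delta_pos":[-205,-138,-37],"spin":0.45},{"jaw":1,"delta_pos":[-250,-169,-37],"spin":0.55},{"jaw":1,"delta_pos":[-295,-199,-37],"spin":0.65},{"jaw":1,"delta_pos":[-340,-229,-37],"spin":0.75}]}}

```text
time_s: 1.85
ee_pos: [420.0, 243.1, 251.2]
ee_rot: [179.9, -0.0, 121.6]
force: [0.4, 0.7, -0.9]
gripper_width: 13.8
```

```bash
cat >> h.py <<'E'
from scipy.spatial.transform import Rotation as Rn
def to(target,yaw=None):
    st=env.state();R=Rn.from_euler("xyz",st["ee_rot"],degrees=True)
    d=R.inv().apply(np.array(target)-st["ee_pos"])
    sp=0 if yaw is None else np.radians((st["ee_rot"][2]-yaw+180)%360-180)
    return d.round(1),round(sp,3)
def show():
    st=env.state()
    for k in("time_s","ee_pos","ee_rot","force","gripper_width","qpos"):print(k,np.round(st[k],2))
E
python3 -c "
from h import *
show();print(to([502,147,250],110.85))"
```

```text
time_s 1.85
ee_pos [419.98 243.14 251.23]
ee_rot [ 1.7994e+02 -1.0000e-02  1.2161e+02]
force [ 0.4   0.71 -0.92]
gripper_width 13.84
qpos [ 2.870e+01  8.810e+00  9.706e+01  1.000e-02  7.408e+01 -2.910e+00]
(array([-124.9,   19.5,    1.2]), np.float64(0.188))
```

{"name": "apply_moves", "arguments": {"plan": [{"jaw":1,"delta_pos":[-35,5,0],"spin":0.05},{"jaw":1,"delta_pos":[-70,11,0],"spin":0.1},{"jaw":1,"delta_pos":[-100,15,4],"spin":0.15},{"jaw":1,"delta_pos":[-118,18,10],"spin":0.188},{"jaw":1,"delta_pos":[-125,19.5,16],"spin":0.188},{"jaw":1,"delta_pos":[-125,19.5,16],"spin":0.188},{"jaw":1,"delta_pos":[-125,19.5,16],"spin":0.188},{"jaw":1,"delta_pos":[-125,19.5,16],"spin":0.188}]}}

```text
time_s: 2.85
ee_pos: [501.8, 147.6, 235.6]
ee_rot: [179.9, -0.0, 110.9]
force: [-0.4, -0.4, 0.3]
gripper_width: 0.3
```

```bash
python3 -c "
from h import *
show()
a=cams.grab_frame('scene')[150:310,230:430,::-1]; cv2.imwrite('pics/s1.png',cv2.resize(a,None,fx=3.7,fy=3.7))
a=cams.grab_frame('top')[165:285,225:385,::-1]; cv2.imwrite('pics/t1.png',cv2.resize(a,None,fx=4,fy=4))
"
```

```text
time_s 2.85
ee_pos [501.8  147.56 235.55]
ee_rot [ 1.7992e+02 -3.0000e-02  1.1090e+02]
force [-0.39 -0.43  0.29]
gripper_width 0.25
qpos [ 1.510e+01  1.280e+01  9.422e+01  4.000e-02  7.290e+01 -5.810e+00]
```

View pics/s1.png

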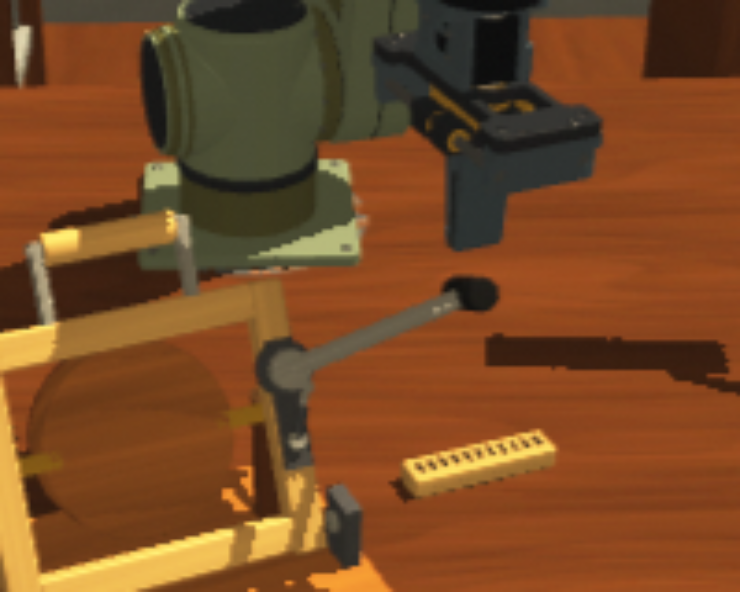

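View pics/t1.png

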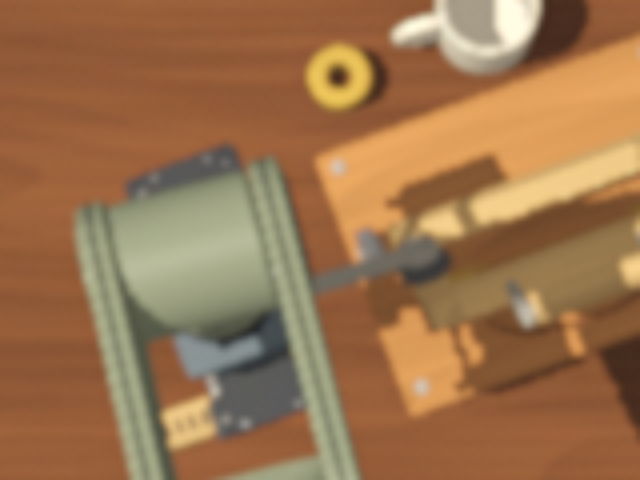

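{"name": "apply_moves", "arguments": {"plan": [{"jaw":1,"delta_pos":[0,0,8],"spin":0},{"jaw":1,"delta_pos":[0,0,14],"spin":0},{"jaw":1,"delta_pos":[0,0,20],"spin":0},{"jaw":1,"delta_pos":[1,3,27],"spin":0},{"jaw":1,"delta_pos":[2,6.5,34],"spin":0},{"jaw":1,"delta_pos":[2,10,41],"spin":0},{"jaw":1,"delta_pos":[2,13.5,48],"spin":0},{"jaw":1,"delta_pos":[2,17.5,56],"spin":0}]}}

```text
time_s: 3.95
ee_pos: [517.9, 155.6, 179.0]
ee_rot: [179.9, -0.0, 110.9]
force: [-3.3, 1.2, 2.2]
gripper_width: 0.3
```

```bash
python3 -c "
from h import *
show()
a=cams.grab_frame('scene')[150:310,230:430,::-1]; cv2.imwrite('pics/s2.png',cv2.resize(a,None,fx=3.7,fy=3.7))
"
```

```text
time_s 3.95
ee_pos [517.89 155.63 178.99]
ee_rot [ 1.7992e+02 -2.0000e-02  1.1089e+02]
force [-3.34  1.19  2.17]
gripper_width 0.29
qpos [ 1.549e+01  1.664e+01  9.736e+01  3.000e-02  6.592e+01 -5.410e+00]
```

View pics/s2.png

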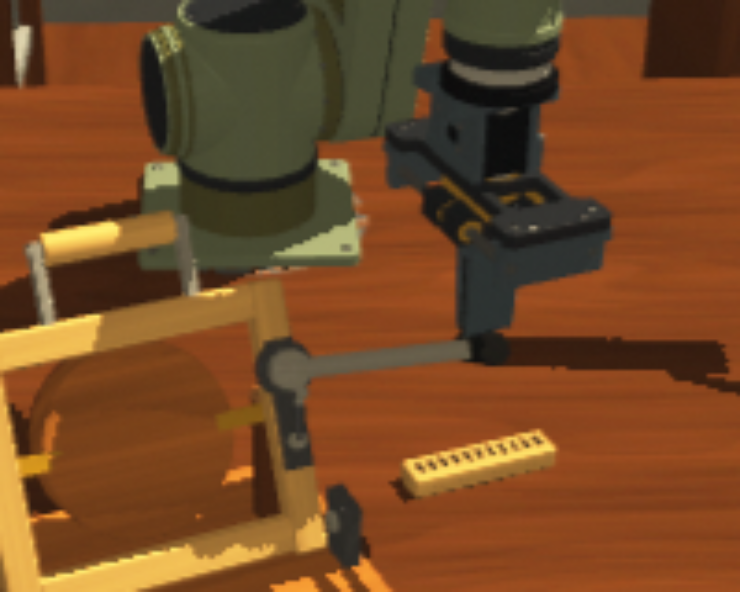

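The leg is about level, k≈0.3, and the fingers are centred on the foot. Continuing past the dead point.

{"name": "apply_moves", "arguments": {"plan": [{"jaw":1,"delta_pos":[-1.5,4.3,9],"spin":0},{"jaw":1,"delta_pos":[-3.5,8.7,18],"spin":0},{"jaw":1,"delta_pos":[-6.5,13,27],"spin":0},{"jaw":1,"delta_pos":[-10,17,35],"spin":0},{"jaw":1,"delta_pos":[-14,21,43],"spin":0},{"jaw":1,"delta_pos":[-19,25,51],"spin":0},{"jaw":1,"delta_pos":[-22,27,56],"spin":0},{"jaw":1,"delta_pos":[-22,27,56],"spin":0}]}}

```text
time_s: 5.0
ee_pos: [551.3, 144.3, 121.4]
ee_rot: [-180.0, -0.0, 110.9]
force: [0.4, -0.6, 0.1]
gripper_width: 0.0
```

```bash
python3 -c "
from h import *
show()
a=cams.grab_frame('scene')[150:310,230:430,::-1]; cv2.imwrite('pics/s3.png',cv2.resize(a,None,fx=3.7,fy=3.7))
"
```

```text
time_s 5.0
ee_pos [551.26 144.3  121.41]
ee_rot [-180.     -0.    110.87]
force [ 0.4  -0.58  0.14]
gripper_width 0.0
qpos [13.51 22.05 98.19  0.   59.77 -7.36]
```

View pics/s3.png

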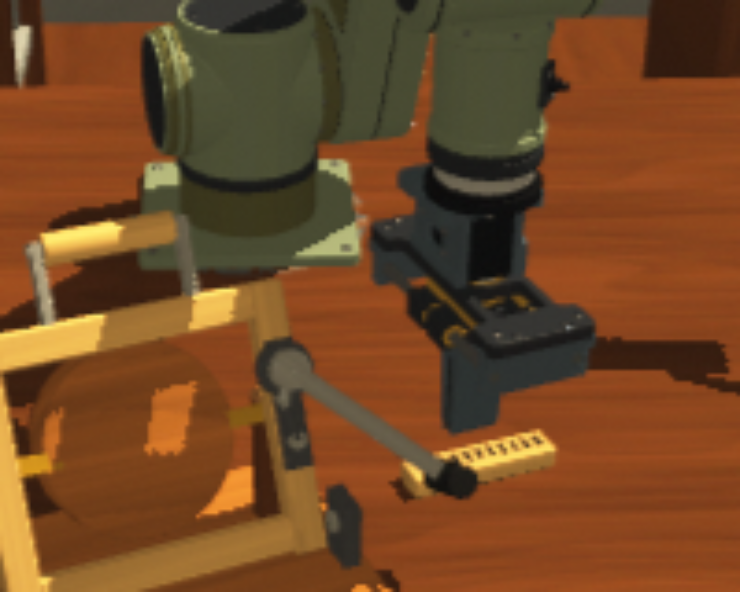

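The foot has left the fingers and is swinging down by itself. Retreating up and going over the bar.

{"name": "apply_moves", "arguments": {"plan": [{"jaw":1,"delta_pos":[0,0,-40],"spin":0},{"jaw":1,"delta_pos":[0,0,-90],"spin":0},{"jaw":1,"delta_pos":[0,0,-140],"spin":0},{"jaw":0.7,"delta_pos":[-10,-5,-190],"spin":0},{"jaw":0.3,"delta_pos":[-55,-30,-198],"spin":0},{"jaw":0.2,"delta_pos":[-105,-60,-198],"spin":0},{"jaw":0.2,"delta_pos":[-155,-90,-198],"spin":0},{"jaw":0.2,"delta_pos":[-195,-112,-198],"spin":0}]}}

```text
time_s: 6.05
ee_pos: [515.3, -79.5, 320.4]
ee_rot: [179.9, 0.1, 110.9]
force: [0.0, -0.3, 0.3]
gripper_width: 47.7
```

```bash
python3 -c "
from h import *
show();print(to([513,-97,310],110.85))
a=cams.grab_frame('scene')[130:330,190:440,::-1]; cv2.imwrite('pics/s4.png',cv2.resize(a,None,fx=3,fy=3))
a=cams.grab_frame('wrist')[:,:,::-1]; cv2.imwrite('pics/w4.png',a)
for n in ('wrist',):
  for m in spotter.masks_of(n,'handle')[:2]: print(m['confidence'],m['extent'])
"
```

```text
time_s 6.05
ee_pos [515.27 -79.49 320.41]
ee_rot [1.7991e+02 5.0000e-02 1.1085e+02]
force [ 0.05 -0.29  0.29]
gripper_width 47.7
qpos [-10.03  10.53  85.11   0.    84.26 -30.89]
(array([-15.5,  -8.4,  10.4]), np.float64(0.0))
0.77 [294.3, 206.5, 331.7, 325.6]
```

View pics/s4.png

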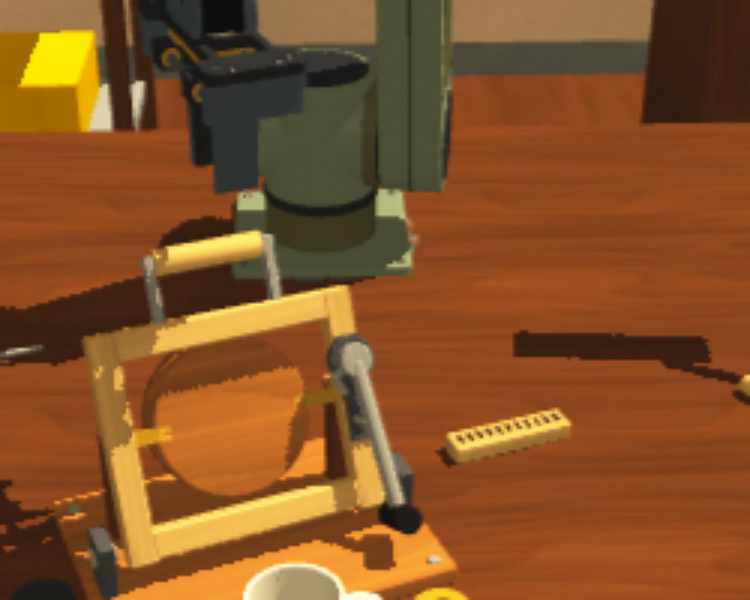

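View pics/w4.png

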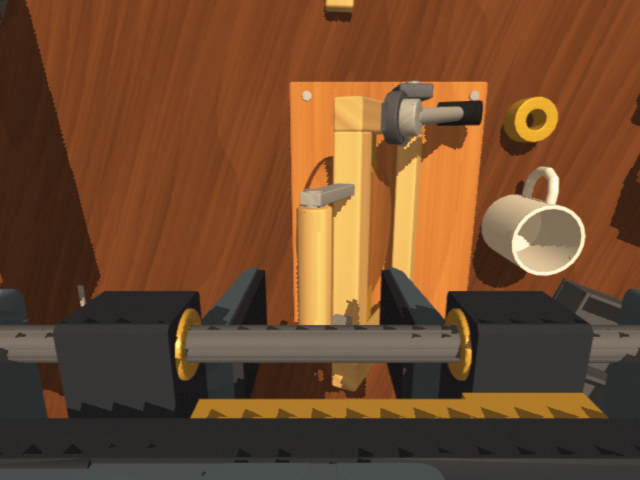

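The leg is down beside the frame, with the foot at about (323,302) in the scene view. In the wrist picture the bar lies parallel to the fingers, with its near end at (314,207).

```bash
python3 -c "
from h import *
s=np.load('s.npy')
print('foot1.7',proj('scene',stand2w(frame2s(foot_f(1.7)),s)),proj('scene',stand2w(frame2s(foot_f(1.6)),s)),'seen ~',190+400/3,130+515/3)
print('bar +y end, wrist', proj('wrist',stand2w(frame2s([[0,45,223],[0,40,234],[0,0,223]]),s)))
"
```

```text
foot1.7 [[322.40974772 301.68891306]] [[327.16929301 299.76206553]] seen ~ 323.33333333333337 301.66666666666663
bar +y end, wrist [[306.77537597 213.84150747]
 [298.0708995  225.329593  ]
 [307.72030866 283.94708623]]
```

{"name": "apply_moves", "arguments": {"plan": [{"jaw":0.2,"delta_pos":[-8,-4,0],"spin":0},{"jaw":0.2,"delta_pos":[-15.5,-8.4,0],"spin":0},{"jaw":0.2,"delta_pos":[-15.5,-8.4,5],"spin":0},{"jaw":0.2,"delta_pos":[-15.5,-8.4,10],"spin":0},{"jaw":0.2,"delta_pos":[-15.5,-8.4,15],"spin":0},{"jaw":0.2,"delta_pos":[-15.5,-8.4,20],"spin":0},{"jaw":0.2,"delta_pos":[-15.5,-8.4,20],"spin":0},{"jaw":0.2,"delta_pos":[-15.5,-8.4,20],"spin":0}]}}

```text
time_s: 7.2
ee_pos: [513.4, -96.7, 300.3]
ee_rot: [179.9, 0.0, 110.7]
force: [-0.6, 0.1, 0.7]
gripper_width: 72.6
```

```bash
python3 -c "
from h import *
s=np.load('s.npy')
show();print(to([513,-97,250.8-18.8],110.85))
a=cams.grab_frame('wrist').copy()[:,:,::-1].copy()
for p in proj('wrist',stand2w(frame2s([[0,45,223],[-11,45,223],[11,45,223]]),s)): cv2.circle(a,tuple(int(v) for v in p),3,(255,0,0),-1);print(p)
cv2.imwrite('pics/w5.png',a)
a=cams.grab_frame('scene')[130:330,190:440,::-1]; cv2.imwrite('pics/s5.png',cv2.resize(a,None,fx=3,fy=3))
"
```

```text
time_s 7.2
ee_pos [513.38 -96.65 300.32]
ee_rot [1.7991e+02 3.0000e-02 1.1068e+02]
force [-0.55  0.09  0.74]
gripper_width 72.62
qpos [-1.194e+01  1.098e+01  8.734e+01  3.000e-02  8.159e+01 -3.262e+01]
(array([-0.2, -0.6, 68.3]), np.float64(-0.003))
[320.18713083 192.18789637]
[302.50757677 191.16786753]
[338.62472783 193.25166079]
```

View pics/w5.png

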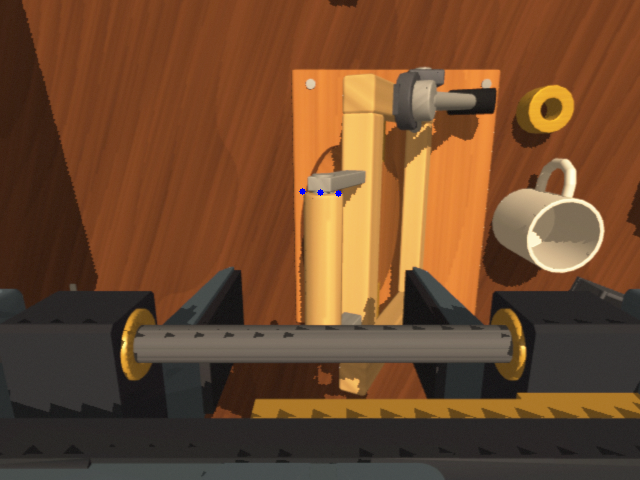

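View pics/s5.png

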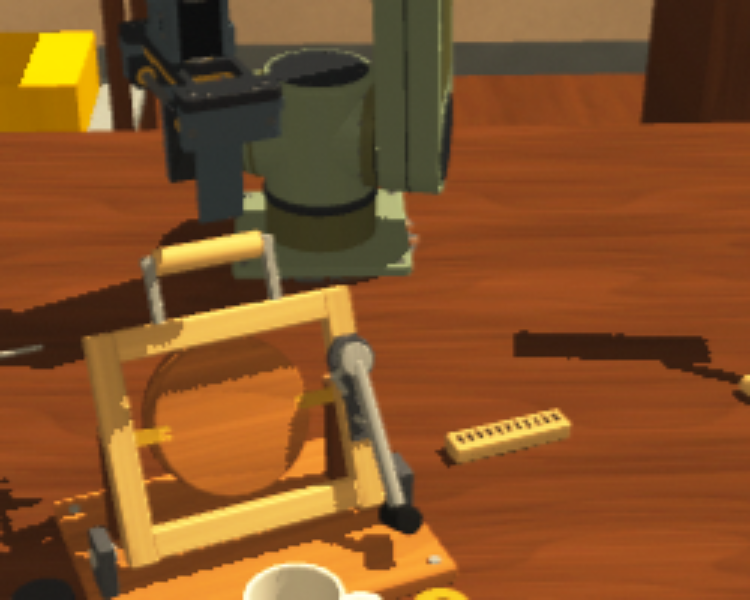

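The kickstand is at its stop: predicted foot at k=1.7 is (322.4,301.7), seen at (323,302). The wrist view puts the bar about 2 mm further along tool +y. Lowering onto it now.

{"name": "apply_moves", "arguments": {"plan": [{"jaw":0.2,"delta_pos":[0,1.5,12],"spin":0},{"jaw":0.2,"delta_pos":[0,1.5,26],"spin":0},{"jaw":0.2,"delta_pos":[0,1.5,40],"spin":0},{"jaw":0.2,"delta_pos":[0,1.5,52],"spin":0},{"jaw":0.2,"delta_pos":[0,1.5,62],"spin":0},{"jaw":0.2,"delta_pos":[0,1.5,67],"spin":0},{"jaw":0.2,"delta_pos":[0,1.5,67],"spin":0},{"jaw":0.2,"delta_pos":[0,1.5,67],"spin":0}], "squeeze": 10}}

```text
time_s: 8.3
ee_pos: [515.2, -96.2, 233.9]
ee_rot: [179.9, 0.1, 110.7]
force: [0.4, -0.5, -0.3]
gripper_width: 73.1
```

{"name": "apply_moves", "arguments": {"plan": [{"jaw":0.5,"delta_pos":[0,0,0],"spin":0},{"jaw":0.7,"delta_pos":[0,0,0],"spin":0},{"jaw":0.8,"delta_pos":[0,0,0],"spin":0},{"jaw":0.9,"delta_pos":[0,0,0],"spin":0},{"jaw":1,"delta_pos":[0,0,0],"spin":0},{"jaw":1,"delta_pos":[0,0,0],"spin":0},{"jaw":1,"delta_pos":[0,0,0],"spin":0},{"jaw":1,"delta_pos":[0,0,0],"spin":0}], "squeeze": 10}}

```text
time_s: 9.3
ee_pos: [514.6, -96.5, 233.8]
ee_rot: [179.9, 0.1, 110.7]
force: [-3.4, -2.1, 1.6]
gripper_width: 21.5
```

```bash
python3 -c "
from h import *
show()
a=cams.grab_frame('wrist')[:,:,::-1]
cv2.imwrite('pics/w6.png',a)
a=cams.grab_frame('scene')[130:330,190:440,::-1]; cv2.imwrite('pics/s6.png',cv2.resize(a,None,fx=3,fy=3))
"
```

```text
time_s 9.3
ee_pos [514.59 -96.46 233.84]
ee_rot [1.7993e+02 6.0000e-02 1.1067e+02]
force [-3.44 -2.12  1.63]
gripper_width 21.51
qpos [-1.187e+01  1.290e+01  9.434e+01 -1.000e-02  7.267e+01 -3.254e+01]
```

View pics/w6.png

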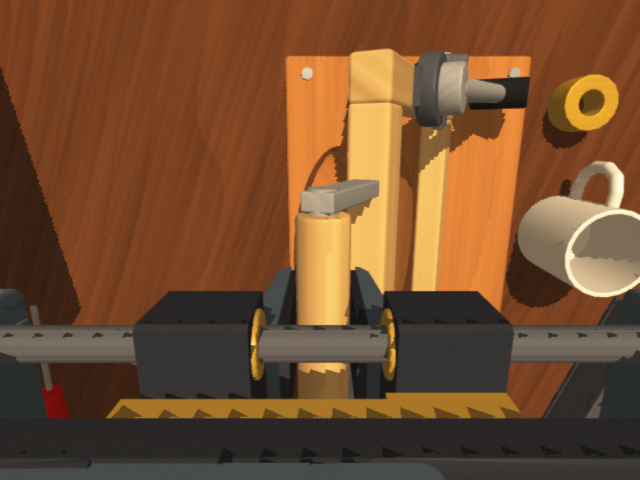

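View pics/s6.png

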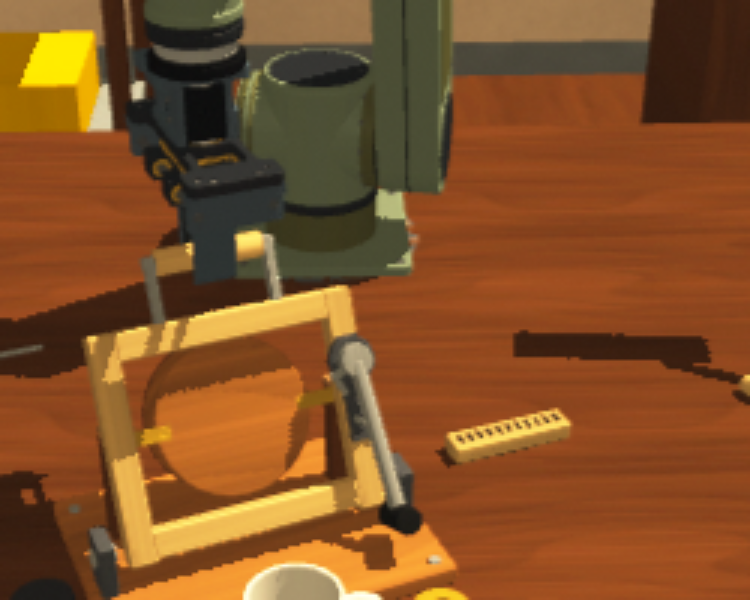

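The bar is held: width is 21.5 mm and it sits centred between the pads. Raising along the arc in gentle steps.

{"name": "apply_moves", "arguments": {"plan": [{"jaw":1,"delta_pos":[0,2,-1],"spin":0},{"jaw":1,"delta_pos":[0,5,-2.4],"spin":0},{"jaw":1,"delta_pos":[0,10,-4.6],"spin":0},{"jaw":1,"delta_pos":[0,15,-6.5],"spin":0},{"jaw":1,"delta_pos":[0,20.5,-8.7],"spin":0},{"jaw":1,"delta_pos":[0,26,-10.5],"spin":0},{"jaw":1,"delta_pos":[0,31,-12.3],"spin":0},{"jaw":1,"delta_pos":[0,36,-13.8],"spin":0}], "squeeze": 20}}

```text
time_s: 10.4
ee_pos: [549.0, -83.5, 247.6]
ee_rot: [179.9, 0.1, 110.7]
force: [-1.5, -2.4, -3.7]
gripper_width: 21.3
```

```bash
python3 -c "
from h import *
s=np.load('s.npy');show()
st=env.state()['ee_pos'];c,d=np.cos(s[2]),np.sin(s[2]);v=st-[s[0],s[1],0]
print('stand xyz TCP',c*v[0]+d*v[1],-d*v[0]+c*v[1],v[2]); print([ (l,to(stand2w(frame2s([0,0,223],.45-l),s)[0]+[0,0,-18.8+1.8])[0]) for l in (.2,.1,0)])
a=cams.grab_frame('scene')[130:330,190:440,::-1]; cv2.imwrite('pics/s7.png',cv2.resize(a,None,fx=3,fy=3))
"
```

```text
time_s 10.4
ee_pos [548.95 -83.49 247.6 ]
ee_rot [1.7989e+02 6.0000e-02 1.1068e+02]
force [-1.53 -2.38 -3.7 ]
gripper_width 21.27
qpos [-9.840e+00  1.535e+01  8.899e+01  1.000e-02  7.554e+01 -3.052e+01]
stand xyz TCP -58.59036035845265 -0.08737713160891047 247.601102883318
[(0.2, array([ 0.1, 14.3, -3.9])), (0.1, array([ 0.2, 36.3, -7.2])), (0, array([ 0.3, 58.6, -8.3]))]
```

View pics/s7.png

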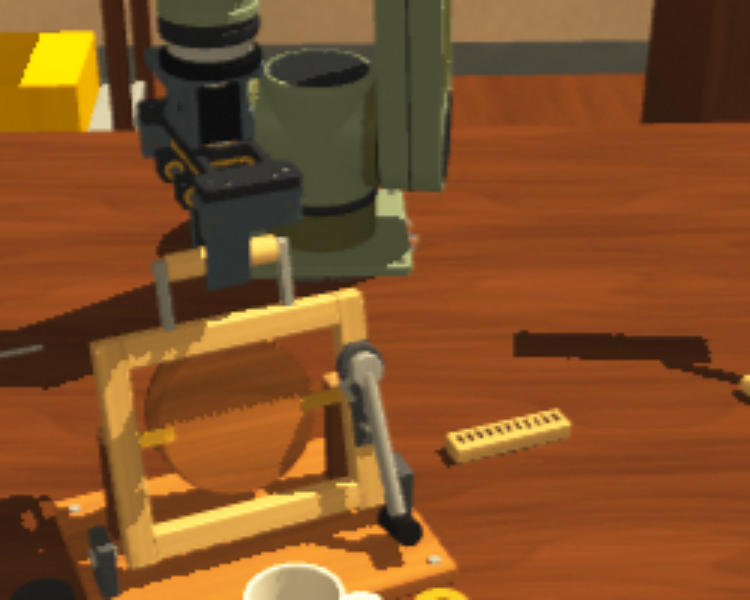

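{"name": "apply_moves", "arguments": {"plan": [{"jaw":1,"delta_pos":[0,5,-1.5],"spin":0},{"jaw":1,"delta_pos":[0,10,-3],"spin":0},{"jaw":1,"delta_pos":[0,14.5,-4],"spin":0},{"jaw":1,"delta_pos":[0,19,-5],"spin":0},{"jaw":1,"delta_pos":[0,23.5,-5.8],"spin":0},{"jaw":1,"delta_pos":[0,28,-6.4],"spin":0},{"jaw":1,"delta_pos":[0,32,-6.9],"spin":0},{"jaw":1,"delta_pos":[0,36,-7.3],"spin":0}]}}

```text
time_s: 11.45
ee_pos: [583.3, -70.5, 254.6]
ee_rot: [179.9, 0.0, 110.7]
force: [-0.2, -2.8, -11.7]
gripper_width: 21.3
```

```bash
python3 -c "
from h import *
s=np.load('s.npy');show()
st=env.state()['ee_pos'];c,d=np.cos(s[2]),np.sin(s[2]);v=st-[s[0],s[1],0]
print('stand xyz TCP',c*v[0]+d*v[1],-d*v[0]+c*v[1],v[2]); print([ (l,to(stand2w(frame2s([0,0,223],.45-l),s)[0]+[0,0,-18.8+1.8])[0]) for l in (.05,0)])
"
```

```text
time_s 11.45
ee_pos [583.32 -70.5  254.58]
ee_rot [1.7989e+02 4.0000e-02 1.1068e+02]
force [ -0.15  -2.85 -11.68]
gripper_width 21.3
qpos [-8.020e+00  1.816e+01  8.399e+01  2.000e-02  7.774e+01 -2.871e+01]
stand xyz TCP -21.850260510263716 -0.18292200952179005 254.5798568744319
[(0.05, array([ 0.2, 10.7, -1.1])), (0, array([ 0.2, 21.9, -1.4]))]
```

The downward pull on the tool is 12 N, so I'm pulling slightly too high. I'll flatten the arc and go slower.

{"name": "apply_moves", "arguments": {"plan": [{"jaw":1,"delta_pos":[0,3,0.3],"spin":0},{"jaw":1,"delta_pos":[0,6,0.3],"spin":0},{"jaw":1,"delta_pos":[0,9,0.2],"spin":0},{"jaw":1,"delta_pos":[0,11,0.2],"spin":0},{"jaw":1,"delta_pos":[0,13,0.2],"spin":0},{"jaw":1,"delta_pos":[0,15,0.2],"spin":0},{"jaw":1,"delta_pos":[0,16.5,0.2],"spin":0},{"jaw":1,"delta_pos":[0,18,0.2],"spin":0}]}}

```text
time_s: 12.45
ee_pos: [600.7, -64.0, 255.5]
ee_rot: [179.8, 0.1, 110.7]
force: [-1.2, 0.0, 4.5]
gripper_width: 21.8
```

```bash
python3 -c "
from h import *
s=np.load('s.npy');show()
st=env.state();c,d=np.cos(s[2]),np.sin(s[2]);v=st['ee_pos']-[s[0],s[1],0];f=st['force']
print('stand xyz TCP',c*v[0]+d*v[1],-d*v[0]+c*v[1],v[2],'Fx stand',c*f[0]+d*f[1])
"
```

```text
time_s 12.45
ee_pos [600.69 -64.01 255.52]
ee_rot [1.7978e+02 7.0000e-02 1.1068e+02]
force [-1.18  0.02  4.47]
gripper_width 21.76
qpos [-7.190e+00  1.962e+01  8.170e+01  4.000e-02  7.845e+01 -2.788e+01]
stand xyz TCP -3.3019104088281304 -0.29948007907533114 255.52151274641966 Fx stand -1.1008761492085228
```

{"name": "apply_moves", "arguments": {"plan": [{"jaw":1,"delta_pos":[0,0.8,0],"spin":0},{"jaw":1,"delta_pos":[0,1.6,0],"spin":0},{"jaw":1,"delta_pos":[0,2.4,0],"spin":0},{"jaw":1,"delta_pos":[0,3.2,0],"spin":0},{"jaw":1,"delta_pos":[0,4,0],"spin":0},{"jaw":1,"delta_pos":[0,4.5,0],"spin":0},{"jaw":1,"delta_pos":[0,5,0],"spin":0},{"jaw":1,"delta_pos":[0,5,0],"spin":0}]}}

```text
time_s: 13.45
ee_pos: [604.4, -62.6, 255.6]
ee_rot: [179.9, 0.1, 110.7]
force: [-4.2, -2.7, 4.4]
gripper_width: 21.6
```

```bash
cat > chk.py <<'E'
from h import *
s=np.load('s.npy');show()
st=env.state();c,d=np.cos(s[2]),np.sin(s[2]);v=st['ee_pos']-[s[0],s[1],0];f=st['force']
print('stand xyz TCP',c*v[0]+d*v[1],-d*v[0]+c*v[1],v[2],'Fx stand',c*f[0]+d*f[1])
E
python3 chk.py
```

```text
time_s 13.45
ee_pos [604.43 -62.59 255.58]
ee_rot [1.7990e+02 7.0000e-02 1.1068e+02]
force [-4.17 -2.67  4.36]
gripper_width 21.59
qpos [-6.990e+00  2.001e+01  8.110e+01 -2.000e-02  7.877e+01 -2.766e+01]
stand xyz TCP 0.6931023329647917 -0.30086713628828987 255.58075496606182 Fx stand -4.8418033239966665
```

{"name": "apply_moves", "arguments": {"plan": [{"jaw":1,"delta_pos":[0,1,0],"spin":0},{"jaw":1,"delta_pos":[0,1.5,0],"spin":0},{"jaw":1,"delta_pos":[0,2,0],"spin":0},{"jaw":1,"delta_pos":[0,2.5,0],"spin":0},{"jaw":1,"delta_pos":[0,3,0],"spin":0},{"jaw":1,"delta_pos":[0,3,0],"spin":0},{"jaw":1,"delta_pos":[0,3,0],"spin":0},{"jaw":1,"delta_pos":[0,3,0],"spin":0}]}}

```text
time_s: 14.45
ee_pos: [604.4, -62.6, 255.5]
ee_rot: [-179.7, 0.0, 110.7]
force: [-9.3, -4.7, 5.0]
gripper_width: 21.5
```

```bash
python3 chk.py; python3 - <<'E'
from h import *
s=np.load('s.npy')
a=cams.grab_frame('scene').copy()[:,:,::-1].copy()
for P in (stand2w(frame2s([[0,-45,223],[0,45,223],[11,112,175],[11,-112,175]],.45),s),stand2w(frame2s(foot_f(1.7),.45),s)):
    for p in proj('scene',P): print(p.round(1)); cv2.circle(a,tuple(int(round(v)) for v in p),1,(255,0,0),-1)
cv2.imwrite('pics/s8.png',cv2.resize(a[150:360,190:390],None,fx=3.6,fy=2.8*3.6/2.8))
a=cams.grab_frame('wrist')[:,:,::-1];cv2.imwrite('pics/w8.png',a)
E
```

```text
time_s 14.45
ee_pos [604.36 -62.59 255.51]
ee_rot [-1.7971e+02  4.0000e-02  1.1066e+02]
force [-9.31 -4.7   5.02]
gripper_width 21.53
qpos [ -6.9   20.21  80.82  -0.17  79.21 -27.53]
stand xyz TCP 0.6282578380152497 -0.2762060032146753 255.5103900923878 Fx stand -10.368923580535197
[251.8 227.6]
[289.4 220.1]
[317.8 234.6]
[225.6 254.5]
[321.6 307.5]
```

```bash
python3 -c "
import cv2;a=cv2.imread('pics/s8.png');print(a.shape);cv2.imwrite('pics/s8b.png',a[:600])"
```

```text
(756, 720, 3)
```

View pics/s8b.png

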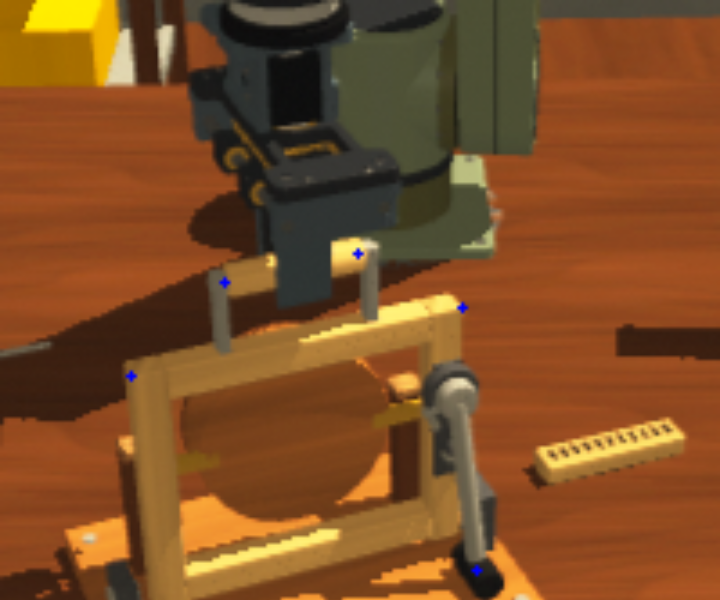

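View pics/w8.png

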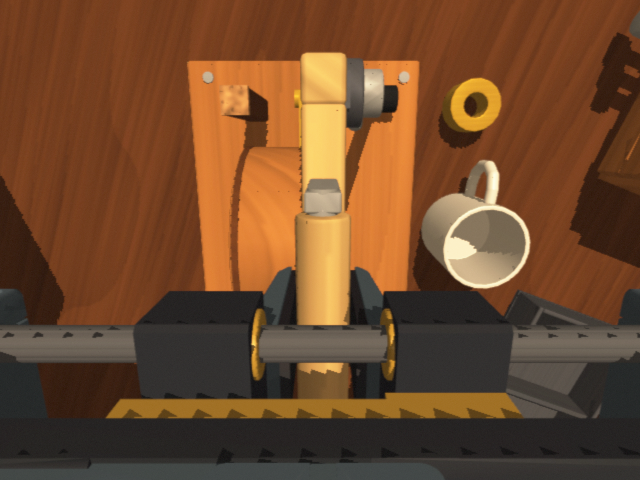

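The frame is upright against its stop. The last 3 mm command added no motion and the force rose from 5 to 10 N. The strap stands vertical above the frame in the wrist view, and the projected upright corners and foot match the scene picture within a few pixels. Handing in.

```bash
python3 chk.py; python3 -c "
from h import *
print(env.job_done())"; python3 chk.py
```

```text
time_s 14.55
ee_pos [604.38 -62.61 255.52]
ee_rot [-1.7971e+02  4.0000e-02  1.1066e+02]
force [-9.61 -4.07  5.99]
gripper_width 21.52
qpos [ -6.9   20.21  80.82  -0.18  79.21 -27.53]
stand xyz TCP 0.6413976382426572 -0.30696351431927726 255.51544016802396 Fx stand -10.428807031626349
the job is handed in; nothing more can be done
None
the job is handed in; nothing more can be done
```

The job is done and handed in at 14.55 s. The kickstand is fully down, and the frame is upright against its stop with the gripper still holding the bar.

- **Kickstand:** I pressed the foot down with the shut fingers until it left them and snapped down by itself, while the frame still lay on its rests. In the scene picture the foot was at about (323, 302), against (322.4, 301.7) predicted for fully down.
- **Raising the frame:** I gripped the bar (measured 21.5 mm wide) and raised the frame slowly along its arc. The downward force on the tool reached about 12 N partway because I was pulling slightly too high, so I flattened the path.
- **Upright check:** At the end, 3 mm of extra commanded motion moved nothing, and the push rose from about 5 to 10 N. The bar was within about 1 mm of the predicted upright position, and the scene and wrist pictures agreed.
- **Disagreements:** The two cameras and the stand fit disagreed by about 1 to 3 mm, and nothing failed because of it.
- **Not checked:** I did not measure the other things on the bench before and after. None looked moved in the last pictures, but those did not show all of them.

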